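# Find where the rail carriage binds and park it clear

## Task

The carriage on the bench rail binds somewhere along its travel. Slide it by its post towards the left end of the rail until you feel it start to bind (a firm push of about 10 N against it; never force it), then back it off about 20 mm from there so that it runs free again, and press its clamp lever fully down to park it there. Leave the things standing around alone.

Things in the scene. Friction and masses are not known exactly. Their poses are not given: they have to be found in the camera images.
- rail: Fixed aluminium rail, 40 mm wide, 300 mm long along its own y axis, on a bed plate, a dark block at each end. Origin: mid-length, at bench height. +y points along the track to the left end (the way to slide), z up, -x faces the robot; its yaw varies. Inside it, 25 to 155 mm on from the carriage's start, is the tight spot (tight_ramp, begins at bind_start): unseen, not reported, only felt.
- rail_mid (a point): Middle of the rail's top face, 28 mm above the bench.
- carriage (a joint): Travel of the carriage along the rail, m: 0 near the right end, growing to the left (rail +y), at most 0.215; starts at 0 to 0.03. Running free it drags with a steady 2 to 3 N; at the tight spot about 2.5 N is added at once, then 1 to 2 N more for each mm pushed further in. It stays where it is left, also when wedged.
- post_grip (a point): Grip point: axis of the bare steel rod (12.6 mm across) of the post on the carriage's centre, 112 mm above the bench. The rod is bare from 96 to 126 mm; the black barrel below is 25 mm across. Axes as the rail's; moves with the carriage, a dark saddle 64 mm across the rail, 54 mm along it, top 44 mm above the bench.
- clamp_lever (a joint): Clamp lever on the carriage's robot side, hinged along the rail: 0 stands raised 32 degrees, 0.56 rad is fully down (level). Needs 1 to 3 N down on its knob and stays where it is left.
- lever_knob (a point): Centre of the black ball knob (18 mm across) at the end of the clamp lever, 50 mm from the lever's hinge. Raised, it lies 79 mm from the post axis towards the robot side (rail -x), 68 mm above the bench; fully down, 87 mm from the post axis, 42 mm above the bench.
- vial: Bystander: glass vial with a white cap, 27 mm across, 57 mm tall, behind the rail; origin under its centre.
- small_vial: Bystander: small glass vial with a black cap, 22 mm across, 52 mm tall, behind the rail; origin under its centre.
- lens_tube: Bystander: black lens tube, 30 mm across, 20 mm tall, behind the rail; origin under its centre.

How it is judged:
By the outcome, as a careful person would: the job done as asked, in the order asked, and still so for the second after the job is handed in, with the robot touching nothing.
It also fails if it takes over 72 s, if anything falls off the work surface, if the arm or the gripper's body presses on something with over 40 N, if the wrist force passes 120 N, or if a joint passes its speed limit or range.

## Robot

A 6-joint arm with a two-finger parallel gripper is mounted at the origin on a cart in front of the work surface, level with it; the furniture and walls round the work are solid. World frame = base frame: x ahead of the robot, y to its left, z up, the work surface at z = 0. Lengths are in m, angles in rad, forces in N, time in s.
With the tool pointing down it reaches from about 0.425 to 0.95 m from the base axis. Payload 3.5 kg.
Tool frame: the origin (TCP) lies on the centre line of the jaws, within the pads' length; the fingertips stand ahead of it and the grasp point (between the pads) lies 11 mm behind it (tips_ahead is the z of the fingertips in the tool frame, in m); z points along the fingers, y is the direction in which the jaws open and shut (so a half turn about z gives the same grasp; the last joint's range is limited). The gripper opens to 85 mm and grips with 20 to 120 N. Pads are 22 mm wide; open, the fingers measure 114 mm over their backs; the gripper's body (76 mm by 85 mm) begins 54 mm behind the grasp point. The pads swing forward as they close: fully open they stand 13 mm farther back than shut.
Start: joints at [0.955, 0.286, 1.577, -0, 1.279, -0.15], TCP at [0.303, 0.603, 0.203] pointing down, gripper open.
Joint ranges: [-2.77, 2.77], [-0.9, 2.22], [0.21, 2.48], [-1.53, 4.67], [0.24, 2.81], [-2.84, 2.84]. Speed limits (rad/s): [2.79, 2.79, 3.14, 3.14, 3.14, 3.14].

## Interface

Orientations are given as a unit quaternion [x, y, z, w].
In Python, from plant import * gives the robot as it stands. The module is installed in compiled form; this text tells all that it offers.
- The arm moves only by the tool move_arm, never from a script. Its arguments are lists of equal length, an entry for each row: "linear": the shift along the world's x, y, z in m, a list of three; "twist": the turn, a rotation vector about the world's x, y, z in degrees, a list of three. A call has 1 to 20 rows; each row shifts and turns the pose as measured when the row begins; what a row does not reach is not made up. A row lasts 1/12 s, in which the tool goes at most 41.7 mm and 7.16 degrees, less where a joint would pass 70% of its speed; a pose out of reach is approached as far as the arm can. A call is refused whole if a number of a shift passes 0.0417 or a number of a turn 7.16, either way. A call with a gripper value outside its range is refused whole. "grip" is the opening, from 0 (shut) to 1 (fully open), set as the call begins (left out, the last holds). The fingers move at their own pace and stop on an object; "force" is the grip in N (left out, the last holds). Time passes only in rows, so rows that do not move let the fingers close. It gives the time, the measured TCP pose, the force and the opening at its end, in the units of the state.
- get_state(): the state, without advancing time (a new reading comes with each control period).
- read_camera(name): name is "side" or "top"; returns a dict with "img" (420x560x3 uint8, blue, green, red), "depth" (420x560 float32, m along the optical axis (not along the pixel's ray), 0 where there is no reading), "fx", "fy", "cx", "cy" (pixels), "dist" ([k1, k2, p1, p2, k3] as OpenCV has them; the pictures are not rectified), "rvec" (rotation vector, rad) and "tvec" (3), from world to camera coordinates, as OpenCV has them. Camera axes: x right, y down, z forward; pixel columns grow to the right and rows downward; lengths in m; the calibration is good to about 2 mm. A picture is of the moment at which its call begins.
- sign_off(): hands the job in, once; it reports no verdict.
The state is a dict: "time": time; "qpos": joint angles; "dq": joint speeds; "joint_efforts": joint torques, N m; "eef_pos": TCP position; "tcp_rot": TCP orientation; "contact_force": force on the tool from outside, world axes, zero at the start; "wrist_torque": the same for the moment, N m; "opening": opening from 0.0 (shut) to 1.0 (fully open).
Only numpy, scipy, OpenCV 4.12 (cv2) and the standard library are available. Lean on these libraries where they do the work, as an engineer would, in place of code of your own. Each camera call takes 0.05 s, during which the arm holds its last target.

## Working session

There is one attempt and no reset: what is moved stays moved. The work goes in short steps, Python scripts to look and compute and a tool call to move; the robot and the scene stay as the last step left them, time stands still between calls to the robot, and variables do not carry over. Pictures are saved under pics/ and viewed, and the job is handed in when it is done.

Besides the shell and the picture viewer there is one more tool, called after "Request:" as a command line: name --argument value ..., lists and objects as JSON in quotes. move_arm: Moves the arm, as the interface text tells. Its arguments: {"type":"object","properties":{"linear":{"type":"array","items":{"type":"array","items":{"type":"number"}}},"twist":{"type":"array","items":{"type":"array","items":{"type":"number"}}},"grip":{"type":"number"},"force":{"type":"number"}},"required":["linear","twist"]}

```bash
mkdir -p pics; python3 - <<'E'
from plant import *
import cv2
s=get_state(); print(s)
for n in("side","top"):
    c=read_camera(n); cv2.imwrite(f"pics/{n}0.png",c["img"]); print(n,c["fx"],c["cx"],c["cy"],c["dist"],c["rvec"],c["tvec"])
E
```

```text
{'time': 0.0, 'qpos': array([ 9.55057371e-01,  2.87195860e-01,  1.57817073e+00, -3.87191462e-05,
        1.27860610e+00, -1.50000322e-01]), 'dq': array([ 0.00096604,  0.00068726, -0.0004018 , -0.00029799,  0.00215646,
       -0.00020502]), 'joint_efforts': array([-1.50781369e-03, -4.06004190e+01, -2.92617667e+01, -2.91580191e-04,
        6.00867206e-03, -6.51954863e-06]), 'eef_pos': array([0.30269073, 0.60251605, 0.20143053]), 'tcp_rot': array([ 2.30764728e-01,  9.73008851e-01, -1.11077626e-03, -4.27379536e-04]), 'contact_force': array([ 0.36112041, -0.16957974, -0.33739032]), 'wrist_torque': array([-0.00630089,  0.05946128,  0.01586612]), 'opening': 0.9992716372925617}
side 442.4690969041266 281.7572249154092 206.88139150466068 [0.01833348 0.         0.         0.         0.        ] [ 1.8678785  -0.65259874  0.41850477] [-0.66041374  0.11861356  0.79133942]
top 501.53750547801593 289.61279897672523 208.33406397709535 [-0.15716929  0.          0.          0.          0.        ] [ 2.20640414 -2.16979313  0.0449157 ] [-0.33584207  0.57436264  0.91355842]
```

View pics/side0.png

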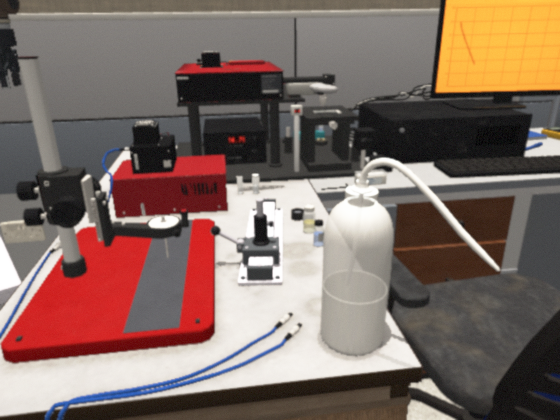

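View pics/top0.png

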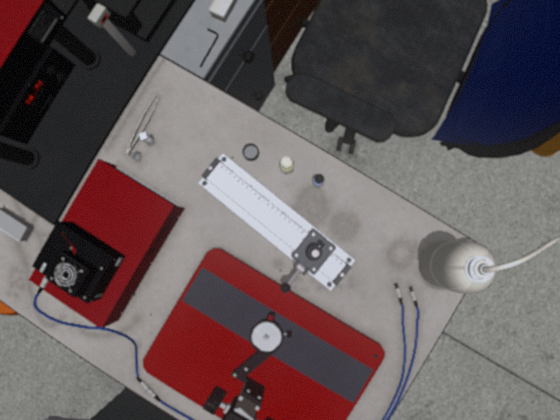

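```bash
cat > h.py <<'E'
from plant import *
import cv2, numpy as np
def cam(n):
    c=read_camera(n); c["K"]=np.array([[c["fx"],0,c["cx"]],[0,c["fy"],c["cy"]],[0,0,1.]]); c["R"]=cv2.Rodrigues(np.array(c["rvec"]))[0]; c["t"]=np.array(c["tvec"]).ravel(); c["dist"]=np.array(c["dist"],float); return c
def ray(c,u,v):
    p=cv2.undistortPoints(np.array([[[u,v]]],float),c["K"],c["dist"])[0,0]
    return -c["R"].T@c["t"], c["R"].T@np.array([p[0],p[1],1])
def onz(c,u,v,z):
    o,d=ray(c,u,v); return o+d*(z-o[2])/d[2]
def dep(c,u,v):
    o,d=ray(c,u,v); return o+d*c["depth"][int(round(v)),int(round(u))]
def proj(c,P): return cv2.projectPoints(np.array(P,float).reshape(-1,3),np.array(c["rvec"]),np.array(c["tvec"]),c["K"],c["dist"])[0].reshape(-1,2)
def tri(c1,p1,c2,p2):
    o1,d1=ray(c1,*p1);o2,d2=ray(c2,*p2)
    s=np.linalg.lstsq(np.c_[d1,-d2],o2-o1,rcond=None)[0]
    a=o1+d1*s[0];b=o2+d2*s[1];return (a+b)/2,np.linalg.norm(a-b)
def crop(c,u0,v0,u1,v1,k,f): cv2.imwrite(f,cv2.resize(c["img"][v0:v1,u0:u1],None,fx=k,fy=k,interpolation=cv2.INTER_CUBIC))
E
python3 - <<'E'
from h import *
c=cam("top");crop(c,190,130,370,310,3.3333,"pics/topz.png")
s=cam("side");crop(s,190,180,340,300,5,"pics/sidez.png")
for p in [(215,170),(342,272),(315,250),(286,287),(251,152),(287,164),(318,181),(440,262)]: print(p,onz(c,*p,0.028).round(3),dep(c,*p).round(3))
E
```

```text
(215, 170) [ 0.647 -0.188  0.028] [ 0.647 -0.188  0.028]
(342, 272) [ 0.465 -0.423  0.028] [ 0.466 -0.423  0.035]
(315, 250) [ 0.504 -0.374  0.028] [ 0.507 -0.37   0.124]
(286, 287) [ 0.436 -0.322  0.028] [ 0.441 -0.323  0.076]
(251, 152) [ 0.682 -0.254  0.028] [ 0.684 -0.252  0.011]
(287, 164) [ 0.66  -0.32   0.028] [ 0.656 -0.321  0.055]
(318, 181) [ 0.63  -0.377  0.028] [ 0.628 -0.376  0.05 ]
(440, 262) [ 0.485 -0.604  0.028] [ 0.49  -0.573  0.133]
```

View pics/topz.png

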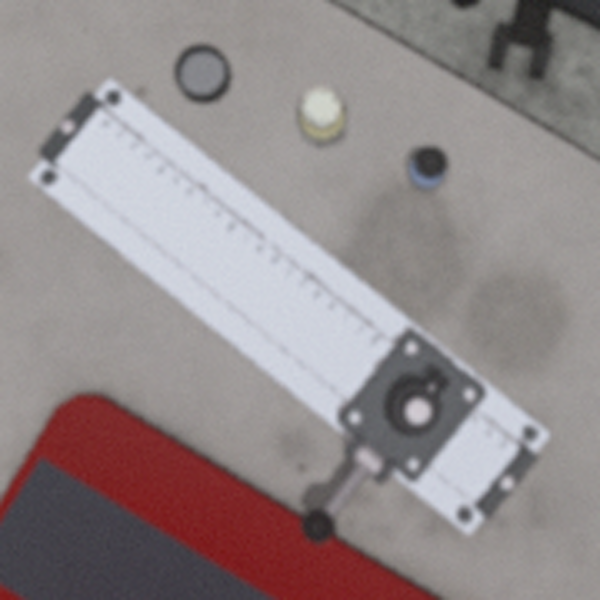

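View pics/sidez.png

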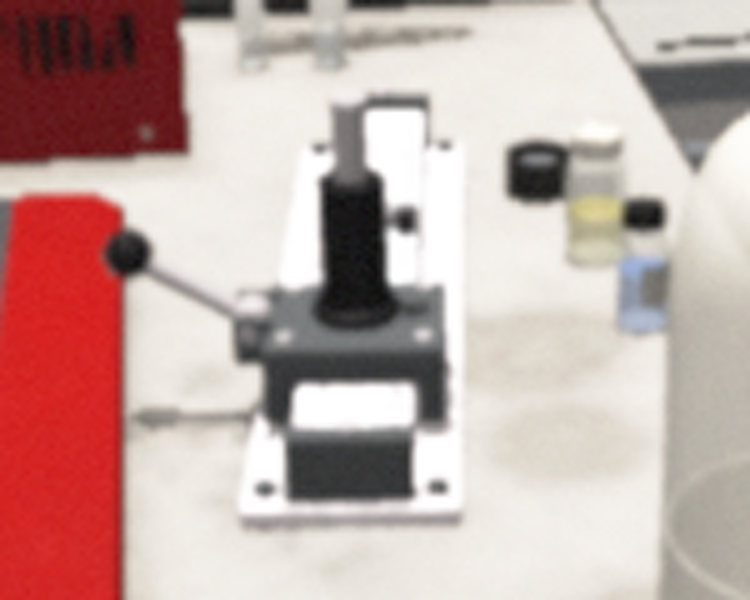

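```bash
python3 - <<'E'
from h import *
import plant
print([x for x in dir(plant) if not x.startswith('__')])
try: print(tips_ahead)
except Exception as e: print(e)
t=cam("top");s=cam("side")
rt=tri(t,(315.4,253.3),s,(259.6,200.6));kn=tri(t,(285.4,287.5),s,(215.6,230.4));print("rod",rt,onz(t,315.4,253.3,.126),"knob",kn,onz(t,285.4,287.5,.068))
# rail corners: bed plate screws
sc=[(113,98),(48,177),(530,433),(465,514)]
P=[onz(t,190+a/3.3333,130+b/3.3333,0.01) for a,b in sc];print(np.round(P,4)); 
for a,b in sc: print(dep(t,190+a/3.3333,130+b/3.3333).round(4))
# height map
for c,n in((t,"t"),(s,"s")):
    v,u=np.mgrid[0:420:3,0:560:3]; u=u.ravel();v=v.ravel()
    p=cv2.undistortPoints(np.c_[u,v].astype(float).reshape(-1,1,2),c["K"],c["dist"]).reshape(-1,2)
    d=c["depth"][v,u]; X=(np.c_[p,np.ones(len(p))]*d[:,None]-c["t"])@c["R"]; X=X[d>0]
    c["X"]=X
X=np.r_[t["X"],s["X"]]
H=np.full((20,26),-9)
for x,y,z in X:
    i=int(x/.05);j=int((.6-y)/.05)
    if 0<=i<20 and 0<=j<26 and x>0 and y<.6: H[i,j]=max(H[i,j],int(z*100))
print("y",[round(.6-.05*j-.025,3) for j in range(26)])
for i in range(19,-1,-1): print("%.3f"%(i*.05+.025)," ".join("%3d"%h for h in H[i]))
E
```

```text
['Unreachable', 'get_state', 'read_camera', 'sign_off', 'tips_ahead']
0.008
rod (array([ 0.50207187, -0.37099106,  0.12329186]), np.float64(0.0010287002168192945)) [ 0.5017439  -0.37059104  0.126     ] knob (array([ 0.43993463, -0.32212363,  0.06827313]), np.float64(0.0006942308343060918)) [ 0.43960572 -0.32194132  0.068     ]
[[ 0.67   -0.2013  0.01  ]
 [ 0.6248 -0.1657  0.01  ]
 [ 0.4864 -0.4376  0.01  ]
 [ 0.441  -0.4022  0.01  ]]
[ 0.6697 -0.2016  0.0116]
[ 0.6247 -0.166   0.0113]
[ 0.4865 -0.4375  0.0112]
[ 0.441  -0.4022  0.0104]
y [0.575, 0.525, 0.475, 0.425, 0.375, 0.325, 0.275, 0.225, 0.175, 0.125, 0.075, 0.025, -0.025, -0.075, -0.125, -0.175, -0.225, -0.275, -0.325, -0.375, -0.425, -0.475, -0.525, -0.575, -0.625, -0.675]
0.975  -9  -9  41  41  48  12  30  29  21   5  17  24  27  23  17   3   3   0  -9  -9  -9  -9  -9  -9  -9  -9
0.925  -9  -9  41  48  48  30  30  29  29  29  22  26  26  17  15   3   0  -9  -9  -9  -9  -9  -9  -9  -9  -9
0.875  -9  42  48  48  29  29  29  29  29  29  29  29  20  17   0   0  -9  -9  -8  -8  -9  -9  -9  -9  -9  -9
0.825  11  42  48  43  29  12
[... 1140 characters left out ...]
   9  10   9   3   3   3   2   0   0  -9
0.275  38  34  -9  -9  -9  -9  -9  -9  -9  -9   0   0   0   3   3   3  20  20   3   3   3   3   1   0  -9  -9
0.225  -9  -9  -9  -9  -9  -9  -9  -9  -9  -9  -9   0   0   1   3   3  36  36  17   3   3   3   0   0  -9  -9
0.175  -9  -9  -9  -9  -9  -9  -9  -9  -1  -1  -9  -9  -9   0   0   2  19  18   3   3   3   0   0  -9  -9  -9
0.125  -9  -9  -9  -9  -9  -9  -9  -9  -9  -9   0   0   0   0   0   0   0   3   3   3   3   0   0  -9  -9  -9
0.075  -9  -9  -9  -9  -9  -9  -9  -9  -9  -9  -9  -9  -9  -9  -9  -9  -9  -9   0   2   0   0  -9  -9  -9  -9
0.025  -9  -9  -9  -9  -9  -9  -9  -9  -9  -9  -9  -9  -9  -9  -9  -9  -9  -9  -9  -9  -9  -9  -9  -9  -9  -9
```

```bash
python3 - <<'E'
from h import *
from scipy.spatial.transform import Rotation as Ro
s=cam("side")
for p in [(28,60),(35,90),(45,140),(55,170),(70,240),(73,265),(10,50),(8,75)]: print(p,dep(s,*p).round(3))
# rays intersect vertical pole at ~(.225,-.25)
b=dep(s,70,240)
for p in [(28,62),(70,240)]:
    o,d=ray(s,*p); k=((b-o)[:2]@d[:2])/(d[:2]@d[:2]); print("poletop",o+k*d)
g=get_state();R=Ro.from_quat(g["tcp_rot"]).as_matrix();print(R.round(3))
E
```

```text
(28, 60) [ 0.218 -0.256  0.36 ]
(35, 90) [ 0.219 -0.255  0.322]
(45, 140) [ 0.217 -0.255  0.253]
(55, 170) [ 0.222 -0.254  0.207]
(70, 240) [ 0.221 -0.255  0.094]
(73, 265) [ 0.217 -0.261  0.053]
(10, 50) [0.322 0.612 0.345]
(8, 75) [0.328 0.814 0.261]
poletop [ 0.21807197 -0.25490059  0.35777234]
poletop [ 0.22120581 -0.25541823  0.09350697]
[[-0.893  0.449 -0.   ]
 [ 0.449  0.893 -0.   ]
 [ 0.    -0.001 -1.   ]]
```

Request:
move_arm --linear '[[0,-0.03,0.02],[0,-0.03,0.02],[0,-0.03,0.02],[0,-0.03,0.02],[0,-0.03,0.02],[0.018,-0.03,0],[0.018,-0.03,0],[0.018,-0.03,0],[0.018,-0.03,0],[0.018,-0.03,0],[0.018,-0.03,0],[0.018,-0.03,0],[0.018,-0.03,0],[0.018,-0.03,0],[0.018,-0.03,0]]' --twist '[[0,0,0],[0,0,0],[0,0,0],[0,0,0],[0,0,0],[0,0,-2],[0,0,-2],[0,0,-2],[0,0,-2],[0,0,-3],[0,0,0],[0,0,0],[0,0,0],[0,0,0],[0,0,0]]' --grip 1

```text
time: 1.6
eef_pos: [0.4824, 0.1358, 0.3048]
tcp_rot: [0.321, 0.947, 0.0, 0.002]
contact_force: [0.4, 0.4, 0.1]
opening: 0.999
```

Request:
move_arm --linear '[[0.006,-0.035,0],[0.006,-0.035,0],[0.006,-0.035,0],[0.006,-0.035,0],[0.006,-0.035,0],[0.006,-0.035,0],[0,-0.035,0],[0,-0.035,0],[0,-0.035,0],[0,-0.035,0],[-0.003,-0.035,0],[-0.003,-0.035,0],[-0.003,-0.035,0],[-0.003,-0.03,0],[0,0,0]]' --twist '[[0,0,0],[0,0,0],[0,0,0],[0,0,0],[0,0,0],[0,0,0],[0,0,0],[0,0,0],[0,0,0],[0,0,0],[0,0,0],[0,0,0],[0,0,0],[0,0,0],[0,0,0]]'

```text
time: 2.85
eef_pos: [0.5045, -0.3802, 0.3058]
tcp_rot: [0.324, 0.946, -0.0, 0.006]
contact_force: [-0.0, 0.9, 0.5]
opening: 0.998
```

Request:
move_arm --linear '[[-0.0025,0.0095,-0.02],[0,0,-0.03],[0,0,-0.03],[0,0,-0.03],[0,0,-0.03],[0,0,-0.02],[0,0,0]]' --twist '[[0,0,0],[0,0,0],[0,0,0],[0,0,0],[0,0,0],[0,0,0],[0,0,0]]'

```text
time: 3.43
eef_pos: [0.5014, -0.3717, 0.1439]
tcp_rot: [0.327, 0.945, -0.002, 0.01]
contact_force: [-0.8, 0.4, -1.4]
opening: 0.999
```

```bash
python3 - <<'E'
from h import *
from scipy.spatial.transform import Rotation as Ro
g=get_state();print(g["eef_pos"],Ro.from_quat(g["tcp_rot"]).as_matrix().round(3),g["qpos"].round(2))
c=cam("top");crop(c,190,130,370,310,3.3333,"pics/topz1.png")
s=cam("side");crop(s,190,100,340,300,3,"pics/sidez1.png")
E
```

```text
[ 0.50142268 -0.37166122  0.14386712] [[-0.786  0.618  0.017]
 [ 0.618  0.786 -0.009]
 [-0.019  0.003 -1.   ]] [-0.8   0.22  1.77  0.01  1.13 -1.71]
```

View pics/sidez1.png

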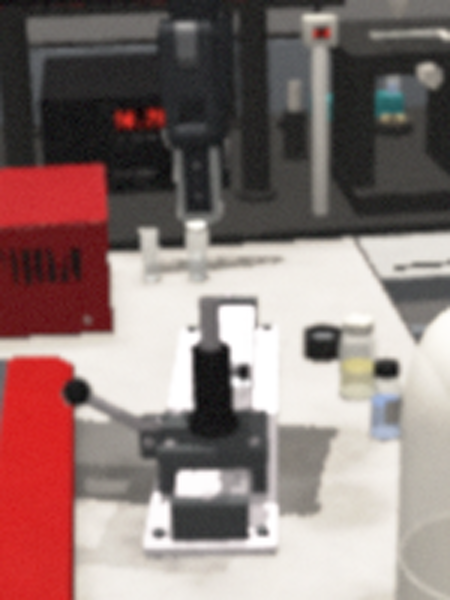

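```bash
python3 - <<'E'
from h import *
from scipy.spatial.transform import Rotation as Ro
g=get_state();print(g["eef_pos"],g["time"])
s=cam("side");print((proj(s,[g["eef_pos"],[.502,-.3707,.126],[.502,-.3707,.149]])-[190,100])*3)
for p in [(197,200),(197,120),(190,220)]: print(dep(s,190+p[0]/3,100+p[1]/3))
s=cam("side");crop(s,190,100,340,300,3,"pics/sidez2.png")
t=cam("top");cv2.imwrite("pics/top2.png",t["img"])
E
```

```text
[ 0.50329915 -0.37354052  0.14852581] 3.5333
[[210.73543303 260.67251155]
 [207.33152777 297.27670922]
 [205.89786514 259.09498052]]
[ 0.46787092 -0.41450515  0.2003695 ]
[ 0.45882225 -0.43058706  0.24605658]
[0.77226303 0.04780358 0.01445636]
```

View pics/sidez2.png

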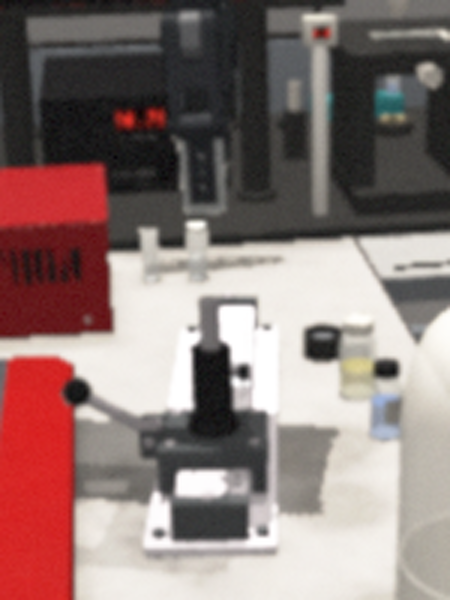

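View pics/top2.png

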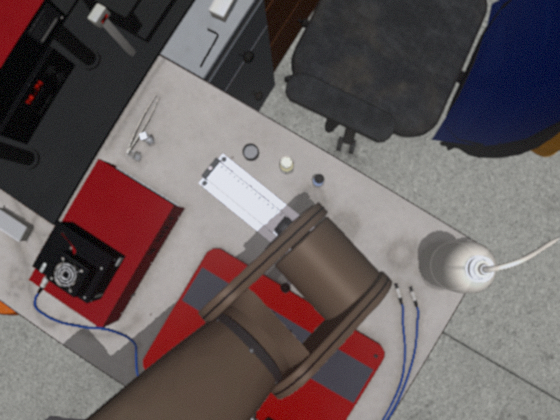

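```bash
python3 - <<'E'
from h import *
g=get_state();print(g["eef_pos"],g["time"],g["contact_force"],g["qpos"].round(3))
s=cam("side")
d=s["depth"]
pts=[]
for v in range(100,200):
    for u in range(235,275):
        if 0.3<d[v,u]<1.2:
            P=dep(s,u,v)
            if np.hypot(P[0]-.503,P[1]+.3735)<.11 and P[2]>.13: pts.append((u,v,*P))
pts=np.array(pts)
for v in range(150,178,2):
    q=pts[pts[:,1]==v]
    if len(q): print(v,len(q),q[:,0].min(),q[:,0].max(),np.median(q[:,2:],axis=0).round(3))
print(proj(s,[.468,-.4145,.153]))
print(proj(s,[.468,-.4145,.19]))
cv2.imwrite("pics/sidez3.png",cv2.resize(s["img"][90:215,210:310],None,fx=6,fy=4.8))
E
```

```text
[ 0.5049652  -0.37558347  0.15234243] 3.6833 [-0.57392848 -0.58728946  0.41670187] [-0.803  0.212  1.762  0.006  1.135 -1.71 ]
150 18 250.0 267.0 [ 0.472 -0.416  0.226]
152 17 250.0 266.0 [ 0.471 -0.416  0.223]
154 15 250.0 264.0 [ 0.468 -0.418  0.221]
156 14 251.0 264.0 [ 0.472 -0.417  0.217]
158 14 251.0 264.0 [ 0.469 -0.418  0.215]
160 15 251.0 265.0 [ 0.471 -0.417  0.211]
162 15 251.0 265.0 [ 0.47  -0.418  0.208]
164 15 251.0 265.0 [ 0.469 -0.418  0.205]
166 15 251.0 265.0 [ 0.469 -0.417  0.202]
168 13 252.0 264.0 [ 0.474 -0.412  0.197]
[[256.88182656 195.69635973]]
[[255.99096274 173.13924272]]
```

View pics/sidez3.png

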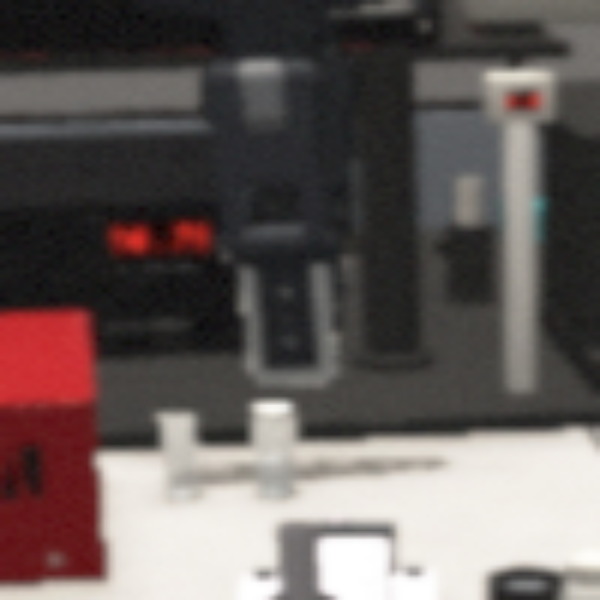

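```bash
python3 - <<'E'
from h import *
s=cam("side")
for dx in (-1,1):
  y=np.array([.449,.893,0])*.05*dx
  for z in (.206,.24): print(proj(s,np.array([.3027,.6025,z])+y))
im=cv2.imread("pics/side0.png");cv2.imwrite("pics/s0z.png",cv2.resize(im[0:150,0:100],None,fx=4,fy=4,interpolation=cv2.INTER_CUBIC))
g=get_state();print(g["eef_pos"],g["time"])
E
```

```text
[[  8.70548184 102.51902624]]
[[ 5.66767488 90.35697837]]
[[20.61326764 97.64384689]]
[[17.89490746 86.25307302]]
[ 0.50479291 -0.37556792  0.15215034] 3.7833
```

View pics/s0z.png

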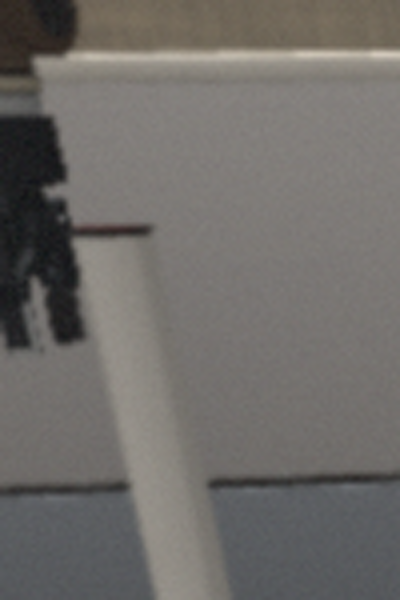

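Request:
move_arm --linear '[[0,0,0],[0,0,0],[0,0,0],[0,0,0],[0,0,0],[0,0,0],[0,0,0],[0,0,0],[0,0,0],[0,0,0]]' --twist '[[0,0,0],[0,0,0],[0,0,0],[0,0,0],[0,0,0],[0,0,0],[0,0,0],[0,0,0],[0,0,0],[0,0,0]]' --grip 0.15 --force 40

```text
time: 4.62
eef_pos: [0.5063, -0.3772, 0.1567]
tcp_rot: [0.327, 0.945, -0.006, 0.019]
contact_force: [0.4, 0.1, 0.1]
opening: 0.149
```

```bash
python3 - <<'E'
from h import *
g=get_state();print(g["eef_pos"],g["time"],g["opening"])
s=cam("side")
cv2.imwrite("pics/sidez4.png",cv2.resize(s["img"][90:215,210:310],None,fx=6,fy=4.8))
for z in (0,.02,.04): print(proj(s,g["eef_pos"]+[0,0,z]),(proj(s,g["eef_pos"]+[0,0,z])-[210,90])*[6,4.8])
E
```

```text
[ 0.50628744 -0.37716462  0.15672332] 4.6167 0.14884525901377074
[[262.78624219 182.43468941]] [[316.71745317 443.68650919]]
[[262.40048701 171.00332919]] [[314.40292204 388.81598012]]
[[262.00621701 159.33321376]] [[312.03730205 332.79942607]]
```

View pics/sidez4.png

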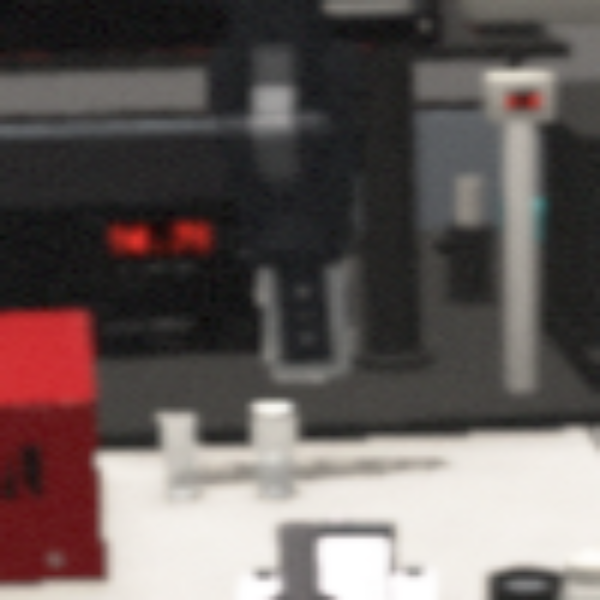

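```bash
cat >> h.py <<'E'
from scipy.spatial.transform import Rotation as Ro
Y=np.array([.6136,.7896,0]);Y/=np.linalg.norm(Y);X=np.array([Y[1],-Y[0],0])
C=np.array([.5556,-.3017,0])
def rep(tgt=None):
    g=get_state();p=g["eef_pos"]
    yt=Y; zt=np.array([0,0,-1.]); xt=np.cross(yt,zt)
    T=Ro.from_matrix(np.c_[xt,yt,zt]); R=Ro.from_quat(g["tcp_rot"])
    print("t",round(g["time"],2),"pos",p.round(4),"rail s",((p-C)@Y).round(4),"x",((p-C)@X).round(4),"twist needed",np.degrees((T*R.inv()).as_rotvec()).round(2))
    f=g["contact_force"]; print("F",f.round(2),"along",(f@Y).round(2),"acr",(f@X).round(2),"open",round(g["opening"],4))
    if tgt is not None: print("delta",(np.array(tgt)-p).round(4))
    return g
E
python3 -c "
from h import *
rep([.502,-.3707,.107])"
```

```text
t 4.67 pos [ 0.5063 -0.3771  0.1567] rail s -0.0898 x 0.0073 twist needed [1.4  1.81 0.33]
F [ 0.29 -0.46 -0.3 ] along -0.18 acr 0.51 open 0.1522
delta [-0.0043  0.0064 -0.0497]
```

Request:
move_arm --linear '[[-0.004,0.006,0],[0,0,0],[0,0,0],[0,0,0],[0,0,0],[0,0,0],[0,0,0],[0,0,0],[0,0,0]]' --twist '[[1.4,1.8,0.3],[0,0,0],[0,0,0],[0,0,0],[0,0,0],[0,0,0],[0,0,0],[0,0,0],[0,0,0]]' --grip 1

```text
time: 5.42
eef_pos: [0.5021, -0.3713, 0.1563]
tcp_rot: [0.325, 0.946, -0.0, 0.001]
contact_force: [0.8, -0.3, 0.7]
opening: 1.0
```

```bash
python3 -c "
from h import *
rep([.502,-.3707,.107])"
```

```text
t 5.42 pos [ 0.5021 -0.3713  0.1563] rail s -0.0878 x 0.0005 twist needed [0.04 0.06 0.05]
F [ 0.76 -0.26  0.72] along 0.26 acr 0.76 open 0.9998
delta [-0.0001  0.0006 -0.0493]
```

Well aligned. Descend gently.

Request:
move_arm --linear '[[0,0,-0.01],[0,0,-0.01],[0,0,-0.01],[0,0,-0.01],[0,0,-0.006],[0,0,0],[0,0,0]]' --twist '[[0,0,0],[0,0,0],[0,0,0],[0,0,0],[0,0,0],[0,0,0],[0,0,0]]'

```text
time: 6.0
eef_pos: [0.5009, -0.3702, 0.103]
tcp_rot: [0.325, 0.946, 0.001, -0.001]
contact_force: [-0.2, -0.3, -0.3]
opening: 0.996
```

```bash
python3 -c "
from h import *
rep([.502,-.3707,.107])
s=cam('side')
cv2.imwrite('pics/sidez5.png',cv2.resize(s['img'][110:260,210:310],None,fx=6,fy=4))
"
```

```text
t 6.0 pos [ 0.5009 -0.3702  0.103 ] rail s -0.0876 x -0.0012 twist needed [-0.11 -0.09  0.06]
F [-0.2  -0.34 -0.3 ] along -0.4 acr 0.05 open 0.9962
delta [ 0.0011 -0.0005  0.004 ]
```

View pics/sidez5.png

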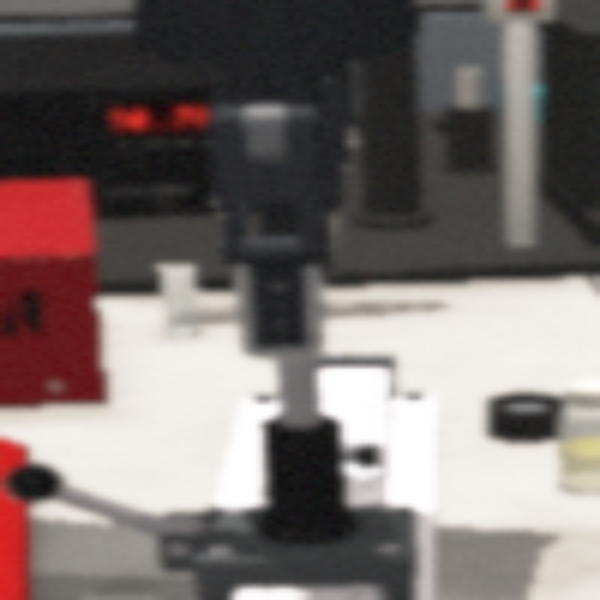

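Request:
move_arm --linear '[[0.001,0,0.002],[0,0,0],[0,0,0],[0,0,0],[0,0,0],[0,0,0],[0,0,0],[0,0,0],[0,0,0],[0,0,0],[0,0,0],[0,0,0]]' --twist '[[0,0,0],[0,0,0],[0,0,0],[0,0,0],[0,0,0],[0,0,0],[0,0,0],[0,0,0],[0,0,0],[0,0,0],[0,0,0],[0,0,0]]' --grip 0 --force 25

```text
time: 7.05
eef_pos: [0.5034, -0.3715, 0.1084]
tcp_rot: [0.325, 0.946, -0.001, 0.001]
contact_force: [-0.3, 1.2, 0.3]
opening: 0.001
```

```bash
python3 -c "
from h import *
rep([.502,-.3707,.107])
s=cam('side')
cv2.imwrite('pics/sidez6.png',cv2.resize(s['img'][110:260,210:310],None,fx=6,fy=4))
"
```

```text
t 7.05 pos [ 0.5034 -0.3715  0.1084] rail s -0.0872 x 0.0016 twist needed [0.11 0.13 0.06]
F [-0.35  1.15  0.31] along 0.69 acr -0.98 open 0.0008
delta [-0.0014  0.0008 -0.0014]
```

View pics/sidez6.png

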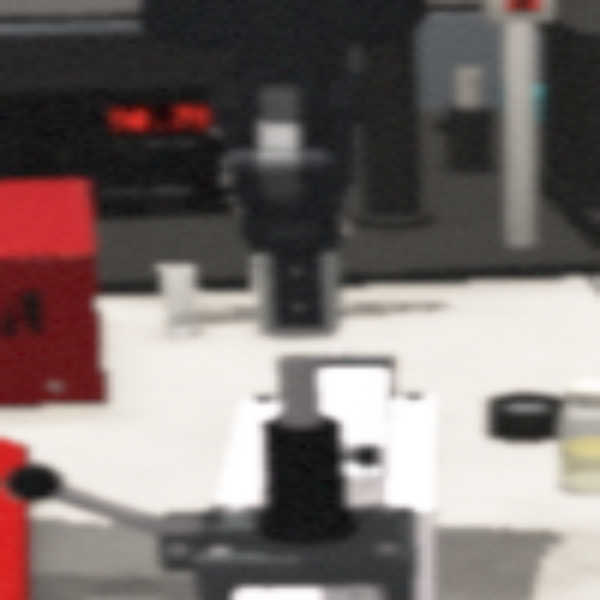

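```bash
python3 -c "
from h import *
g=rep()
s=cam('side');d=s['depth']
for v in range(172,198,2):
    P=np.array([dep(s,u,v) for u in range(250,270)]); m=(np.hypot(*(P[:,:2]-g['eef_pos'][:2]).T)<.06)&(P[:,2]>.1)
    if m.any():
        q=P[m]; print(v,np.arange(250,270)[m][[0,-1]],np.median(q,axis=0).round(4),'rel s',((np.median(q,axis=0)-g['eef_pos'])@Y).round(4),'x',((q.mean(0)-g['eef_pos'])@X).round(4))
for v in (193,194):
  o,r=ray(s,259.5,v);b=g['eef_pos']-.012*Y;k=((b-o)@Y)/(r@Y);print(v,o+k*r-b)
"
```

```text
t 7.1 pos [ 0.5034 -0.3715  0.1084] rail s -0.0872 x 0.0016 twist needed [0.11 0.13 0.06]
F [-0.69  0.26  0.06] along -0.22 acr -0.71 open 0.0045
172 [251 265] [ 0.4876 -0.3911  0.1823] rel s -0.0252 x -0.0002
174 [253 265] [ 0.4946 -0.3827  0.1754] rel s -0.0142 x 0.0005
176 [253 265] [ 0.497  -0.3801  0.1709] rel s -0.0106 x 0.0003
178 [253 265] [ 0.4975 -0.3802  0.167 ] rel s -0.0105 x 0.0001
180 [253 265] [ 0.4953 -0.3817  0.1643] rel s -0.013 x 0.0001
182 [253 265] [ 0.4971 -0.3783  0.1605] rel s -0.0093 x -0.0001
184 [253 266] [ 0.4958 -0.381   0.1575] rel s -0.0121 x 0.0006
186 [253 266] [ 0.4981 -0.3784  0.1534] rel s -0.0087 x 0.0004
188 [253 266] [ 0.4971 -0.38    0.1499] rel s -0.0105 x 0.0003
190 [253 266] [ 0.495  -0.3808  0.1467] rel s -0.0125 x 0.0003
192 [254 265] [ 0.4992 -0.3768  0.1412] rel s -0.0067 x -0.0001
193 [ 1.19491538e-04 -9.28571525e-05  3.29979173e-02]
194 [ 7.07241802e-05 -5.49599253e-05  3.12195697e-02]
```

Request:
move_arm --linear '[[-0.001,0.001,0],[0,0,0],[0,0,0],[0,0,0],[0,0,0],[0,0,0],[0,0,0],[0,0,0],[0,0,0]]' --twist '[[0,0,0],[0,0,0],[0,0,0],[0,0,0],[0,0,0],[0,0,0],[0,0,0],[0,0,0],[0,0,0]]' --grip 1

```text
time: 7.9
eef_pos: [0.5022, -0.3703, 0.1082]
tcp_rot: [0.325, 0.946, -0.001, 0.001]
contact_force: [-0.2, 0.1, -0.8]
opening: 1.003
```

Request:
move_arm --linear '[[0,0,-0.008],[0,0,-0.008],[0,0,-0.008],[0,0,-0.008],[0,0,0],[0,0,0]]' --twist '[[0,0,0],[0,0,0],[0,0,0],[0,0,0],[0,0,0],[0,0,0]]'

```text
time: 8.4
eef_pos: [0.5015, -0.3697, 0.0716]
tcp_rot: [0.325, 0.946, -0.0, 0.0]
contact_force: [-0.8, 0.9, -0.8]
opening: 0.995
```

```bash
python3 -c "
from h import *
rep([.502,-.3707,.071])
s=cam('side')
cv2.imwrite('pics/sidez7.png',cv2.resize(s['img'][110:260,210:310],None,fx=6,fy=4))
"
```

```text
t 8.4 pos [ 0.5015 -0.3697  0.0716] rail s -0.0869 x -0.001 twist needed [0.02 0.04 0.06]
F [-0.82  0.9  -0.79] along 0.21 acr -1.2 open 0.9949
delta [ 0.0005 -0.001  -0.0006]
```

View pics/sidez7.png

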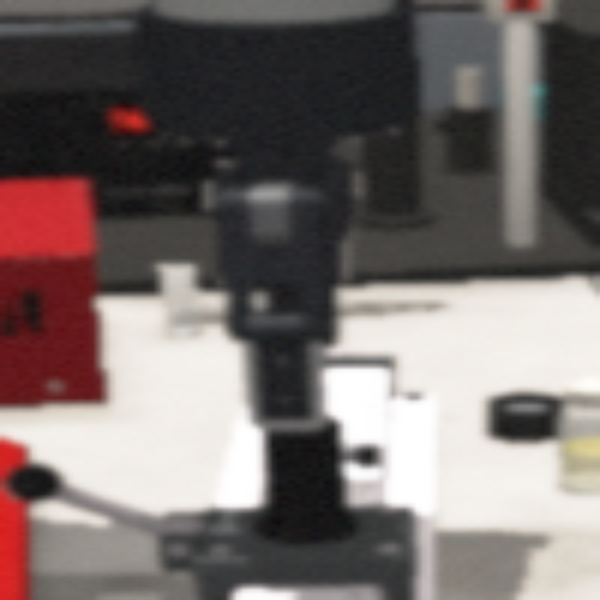

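Request:
move_arm --linear '[[0,0,-0.001],[0,0,0],[0,0,0],[0,0,0],[0,0,0],[0,0,0],[0,0,0],[0,0,0],[0,0,0],[0,0,0],[0,0,0],[0,0,0]]' --twist '[[0,0,0],[0,0,0],[0,0,0],[0,0,0],[0,0,0],[0,0,0],[0,0,0],[0,0,0],[0,0,0],[0,0,0],[0,0,0],[0,0,0]]' --grip 0 --force 40

```text
time: 9.45
eef_pos: [0.502, -0.3702, 0.0717]
tcp_rot: [0.325, 0.946, -0.001, 0.001]
contact_force: [-1.0, -0.2, -0.2]
opening: 0.132
```

```bash
python3 -c "
from h import *
rep([.502,-.3707,.071])
s=cam('side')
cv2.imwrite('pics/sidez8.png',cv2.resize(s['img'][110:260,210:310],None,fx=6,fy=4))
"
```

```text
t 9.45 pos [ 0.502  -0.3702  0.0717] rail s -0.087 x -0.0003 twist needed [0.11 0.11 0.05]
F [-0.98 -0.21 -0.22] along -0.77 acr -0.64 open 0.1319
delta [ 0.     -0.0005 -0.0007]
```

View pics/sidez8.png

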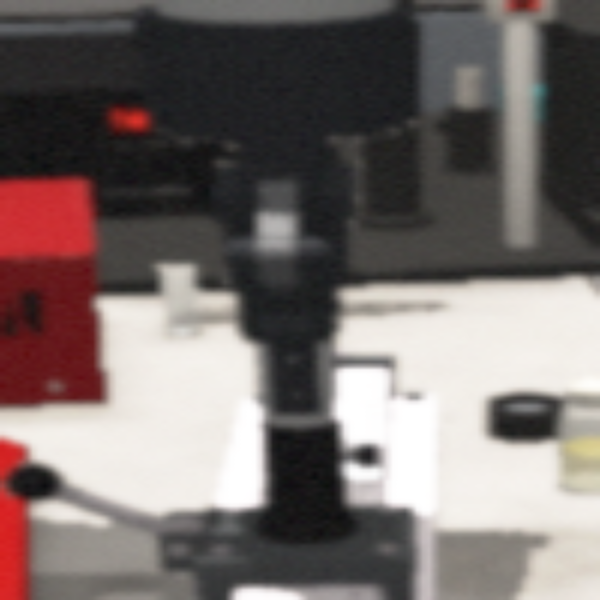

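Request:
move_arm --linear '[[0.0012,0.0016,0],[0.0012,0.0016,0],[0.0012,0.0016,0],[0.0012,0.0016,0],[0.0012,0.0016,0],[0.0012,0.0016,0],[0.0012,0.0016,0],[0.0012,0.0016,0]]' --twist '[[0,0,0],[0,0,0],[0,0,0],[0,0,0],[0,0,0],[0,0,0],[0,0,0],[0,0,0]]'

```text
time: 10.17
eef_pos: [0.5109, -0.3589, 0.0717]
tcp_rot: [0.325, 0.946, -0.003, 0.001]
contact_force: [-1.4, -2.5, -1.6]
opening: 0.131
```

```bash
python3 -c "
from h import *
rep()"
```

```text
t 10.17 pos [ 0.5109 -0.3589  0.0717] rail s -0.0726 x -0.0002 twist needed [ 0.34 -0.02  0.07]
F [-1.42 -2.52 -1.65] along -2.86 acr 0.43 open 0.1308
```

Request:
move_arm --linear '[[0.0006,0.0008,0],[0.0006,0.0008,0],[0.0006,0.0008,0],[0.0006,0.0008,0],[0.0006,0.0008,0],[0.0006,0.0008,0],[0.0006,0.0008,0],[0.0006,0.0008,0]]' --twist '[[0,0,0],[0,0,0],[0,0,0],[0,0,0],[0,0,0],[0,0,0],[0,0,0],[0,0,0]]'

```text
time: 10.83
eef_pos: [0.5166, -0.3516, 0.0717]
tcp_rot: [0.325, 0.946, -0.003, 0.001]
contact_force: [-1.5, -2.0, -1.1]
opening: 0.129
```

```bash
python3 -c "
from h import *
rep()"
```

```text
t 10.83 pos [ 0.5166 -0.3516  0.0717] rail s -0.0634 x -0.0002 twist needed [0.36 0.   0.06]
F [-1.5  -1.99 -1.15] along -2.49 acr 0.03 open 0.1288
```

Request:
move_arm --linear '[[0.0006,0.0008,0],[0.0006,0.0008,0],[0.0006,0.0008,0],[0.0006,0.0008,0]]' --twist '[[0,0,0],[0,0,0],[0,0,0],[0,0,0]]'

```text
time: 11.17
eef_pos: [0.5193, -0.3482, 0.0717]
tcp_rot: [0.325, 0.946, -0.003, 0.001]
contact_force: [-1.5, -2.1, 0.6]
opening: 0.129
```

Request:
move_arm --linear '[[0.0006,0.0008,0],[0.0006,0.0008,0],[0.0006,0.0008,0]]' --twist '[[0,0,0],[0,0,0],[0,0,0]]'

```text
time: 11.42
eef_pos: [0.5213, -0.3456, 0.0717]
tcp_rot: [0.325, 0.946, -0.003, 0.001]
contact_force: [-0.7, -2.8, -1.8]
opening: 0.127
```

Request:
move_arm --linear '[[0.0006,0.0008,0],[0.0006,0.0008,0],[0.0006,0.0008,0],[0.0006,0.0008,0]]' --twist '[[0,0,0],[0,0,0],[0,0,0],[0,0,0]]'

```text
time: 11.75
eef_pos: [0.524, -0.3421, 0.0717]
tcp_rot: [0.325, 0.946, -0.003, 0.001]
contact_force: [-1.3, -2.2, -0.7]
opening: 0.133
```

Request:
move_arm --linear '[[0.0006,0.0008,0],[0.0006,0.0008,0],[0.0006,0.0008,0],[0.0006,0.0008,0]]' --twist '[[0,0,0],[0,0,0],[0,0,0],[0,0,0]]'

```text
time: 12.08
eef_pos: [0.5268, -0.3386, 0.0717]
tcp_rot: [0.325, 0.946, -0.003, 0.001]
contact_force: [-0.3, -2.9, -1.1]
opening: 0.131
```

Request:
move_arm --linear '[[0.0006,0.0008,0],[0.0006,0.0008,0],[0.0006,0.0008,0],[0.0006,0.0008,0]]' --twist '[[0,0,0],[0,0,0],[0,0,0],[0,0,0]]'

```text
time: 12.42
eef_pos: [0.5295, -0.3351, 0.0717]
tcp_rot: [0.325, 0.946, -0.003, 0.002]
contact_force: [-0.9, -2.7, -1.7]
opening: 0.128
```

Request:
move_arm --linear '[[0.0006,0.0008,0],[0.0006,0.0008,0],[0.0006,0.0008,0],[0.0006,0.0008,0]]' --twist '[[0,0,0],[0,0,0],[0,0,0],[0,0,0]]'

```text
time: 12.75
eef_pos: [0.5322, -0.3316, 0.0717]
tcp_rot: [0.325, 0.946, -0.003, 0.002]
contact_force: [-1.5, -2.3, -0.3]
opening: 0.132
```

Request:
move_arm --linear '[[0.0006,0.0008,0],[0.0006,0.0008,0],[0.0006,0.0008,0],[0.0006,0.0008,0]]' --twist '[[0,0,0],[0,0,0],[0,0,0],[0,0,0]]'

```text
time: 13.08
eef_pos: [0.535, -0.3282, 0.0717]
tcp_rot: [0.325, 0.946, -0.003, 0.002]
contact_force: [-0.8, -1.8, -2.0]
opening: 0.127
```

Request:
move_arm --linear '[[0.0006,0.0008,0],[0.0006,0.0008,0],[0.0006,0.0008,0],[0.0006,0.0008,0]]' --twist '[[0,0,0],[0,0,0],[0,0,0],[0,0,0]]'

```text
time: 13.42
eef_pos: [0.5377, -0.3247, 0.0717]
tcp_rot: [0.325, 0.946, -0.003, 0.002]
contact_force: [0.1, -2.3, -0.9]
opening: 0.131
```

Request:
move_arm --linear '[[0.0006,0.0008,0],[0.0006,0.0008,0],[0.0006,0.0008,0],[0.0006,0.0008,0]]' --twist '[[0,0,0],[0,0,0],[0,0,0],[0,0,0]]'

```text
time: 13.75
eef_pos: [0.5396, -0.3222, 0.0717]
tcp_rot: [0.324, 0.946, -0.005, 0.001]
contact_force: [-2.4, -5.8, -0.4]
opening: 0.129
```

```bash
python3 -c "
from h import *
rep()"
```

```text
t 13.75 pos [ 0.5396 -0.3222  0.0717] rail s -0.0261 x -0.0 twist needed [ 0.57 -0.02  0.02]
F [-2.44 -5.81 -0.42] along -6.08 acr 1.64 open 0.1291
```

Request:
move_arm --linear '[[0.0006,0.0008,0]]' --twist '[[0,0,0]]'

```text
time: 13.83
eef_pos: [0.5397, -0.3222, 0.0717]
tcp_rot: [0.324, 0.946, -0.006, 0.001]
contact_force: [-3.5, -6.1, -1.5]
opening: 0.131
```

```bash
python3 -c "
from h import *
rep()"
```

```text
t 13.83 pos [ 0.5397 -0.3222  0.0717] rail s -0.0259 x -0.0 twist needed [ 0.65 -0.09 -0.  ]
F [-3.46 -6.05 -1.51] along -6.9 acr 0.98 open 0.1311
```

Confirm that it stays stiff and rises toward 10 N.

Request:
move_arm --linear '[[0.0009,0.0012,0],[0.0009,0.0012,0]]' --twist '[[0,0,0],[0,0,0]]'

```text
time: 14.0
eef_pos: [0.5399, -0.3218, 0.0717]
tcp_rot: [0.324, 0.946, -0.008, 0.0]
contact_force: [-3.9, -7.0, -1.8]
opening: 0.128
```

```bash
python3 -c "
from h import *
rep()"
```

```text
t 14.0 pos [ 0.5399 -0.3218  0.0717] rail s -0.0255 x -0.0001 twist needed [ 0.85 -0.28 -0.03]
F [-3.89 -7.01 -1.77] along -7.92 acr 1.23 open 0.1276
```

Request:
move_arm --linear '[[0.0015,0.0019,0],[0.0015,0.0019,0]]' --twist '[[0,0,0],[0,0,0]]'

```text
time: 14.17
eef_pos: [0.5405, -0.321, 0.0718]
tcp_rot: [0.324, 0.946, -0.011, -0.002]
contact_force: [-5.9, -7.9, -1.2]
opening: 0.132
```

```bash
python3 -c "
from h import *
rep()"
```

```text
t 14.17 pos [ 0.5405 -0.321   0.0718] rail s -0.0245 x -0.0001 twist needed [ 1.12 -0.57 -0.05]
F [-5.91 -7.86 -1.25] along -9.83 acr 0.15 open 0.1324
```

Request:
move_arm --linear '[[-0.0012,-0.0016,0],[-0.0012,-0.0016,0],[-0.0012,-0.0016,0],[-0.0012,-0.0016,0],[-0.0012,-0.0016,0],[-0.0012,-0.0016,0],[-0.0012,-0.0016,0],[0,0,0],[0,0,0]]' --twist '[[0.6,-0.3,0],[0.5,-0.3,0],[0,0,0],[0,0,0],[0,0,0],[0,0,0],[0,0,0],[0,0,0],[0,0,0]]'

```text
time: 14.92
eef_pos: [0.5347, -0.3281, 0.0717]
tcp_rot: [0.324, 0.946, 0.005, 0.002]
contact_force: [2.2, 1.5, -0.5]
opening: 0.133
```

```bash
python3 -c "
from h import *
rep()"
```

```text
t 14.92 pos [ 0.5347 -0.3281  0.0717] rail s -0.0337 x -0.0002 twist needed [-0.47  0.42 -0.04]
F [ 2.21  1.45 -0.5 ] along 2.5 acr 0.85 open 0.1327
```

Request:
move_arm --linear '[[-0.0012,-0.0016,0],[-0.0012,-0.0016,0],[-0.0012,-0.0016,0],[-0.0012,-0.0016,0],[0,0,0],[0,0,0]]' --twist '[[0,0,0],[0,0,0],[0,0,0],[0,0,0],[0,0,0],[0,0,0]]'

```text
time: 15.42
eef_pos: [0.5294, -0.3349, 0.0717]
tcp_rot: [0.324, 0.946, 0.005, 0.002]
contact_force: [2.1, 2.1, -1.5]
opening: 0.128
```

```bash
python3 -c "
from h import *
rep()"
```

```text
t 15.42 pos [ 0.5294 -0.3349  0.0717] rail s -0.0423 x -0.0003 twist needed [-0.5   0.42 -0.05]
F [ 2.07  2.1  -1.5 ] along 2.93 acr 0.35 open 0.1279
```

Request:
move_arm --linear '[[-0.0006,-0.0007,0],[0,0,0]]' --twist '[[0,0,0],[0,0,0]]'

```text
time: 15.58
eef_pos: [0.5287, -0.3358, 0.0717]
tcp_rot: [0.324, 0.946, 0.005, 0.002]
contact_force: [2.4, 0.9, -0.1]
opening: 0.13
```

```bash
python3 -c "
from h import *
rep()"
```

```text
t 15.58 pos [ 0.5287 -0.3358  0.0717] rail s -0.0434 x -0.0003 twist needed [-0.5   0.41 -0.05]
F [ 2.37  0.86 -0.06] along 2.14 acr 1.34 open 0.1301
```

Request:
move_arm --linear '[[0,0,0],[0,0,0],[0,0,0],[0,0,0],[0,0,0],[0,0,0],[0,0,0],[0,0,0],[0,0,0],[0,0,0.01],[0,0,0.02],[0,0,0.02],[0,0,0.02],[0,0,0.02],[0,0,0]]' --twist '[[0,0,0],[0,0,0],[0,0,0],[0,0,0],[0,0,0],[0,0,0],[0,0,0],[0,0,0],[0,0,0],[0,0,0],[0,0,0],[0,0,0],[0,0,0],[0,0,0],[0,0,0]]' --grip 1

```text
time: 16.83
eef_pos: [0.5253, -0.3357, 0.1669]
tcp_rot: [0.324, 0.946, 0.005, -0.002]
contact_force: [0.7, -0.6, 1.0]
opening: 1.0
```

```bash
python3 -c "
from h import *
rep()
s=cam('side');crop(s,190,100,340,300,3,'pics/side9.png')
t=cam('top');cv2.imwrite('pics/top9.png',t['img'])"
```

```text
t 16.83 pos [ 0.5253 -0.3357  0.1669] rail s -0.0455 x -0.003 twist needed [-0.6   0.01 -0.05]
F [ 0.71 -0.57  0.95] along -0.01 acr 0.92 open 1.0004
```

View pics/side9.png

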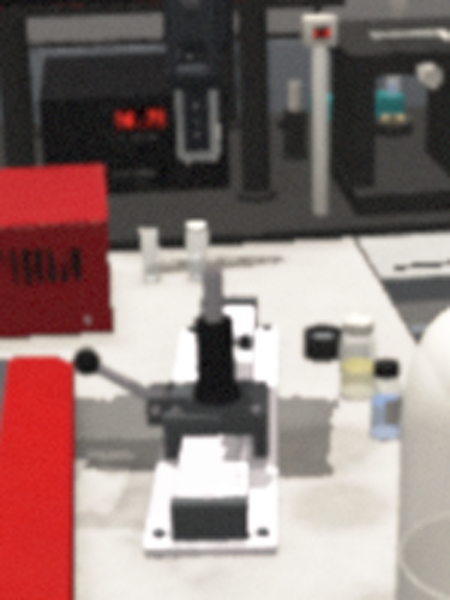

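```bash
python3 - <<'E'
from h import *
s=cam('side')
k=(190+87/3,100+360/3)
for z in(.068,): 
    P=onz(s,*k,z); print("knob",P,"s",(P-C)@Y,"x",(P-C)@X)
P=onz(s,190+212/3,100+262/3,.126);print("rod",P,"s",(P-C)@Y,(P-C)@X)
T=np.array([.463,-.2855,.1669]);rep(T)
for c in (s,cam("top")):
    v,u=np.mgrid[0:420,0:560]; u=u.ravel();v=v.ravel()
    p=cv2.undistortPoints(np.c_[u,v].astype(float).reshape(-1,1,2),c["K"],c["dist"]).reshape(-1,2)
    d=c["depth"][v,u]; Q=(np.c_[p,np.ones(len(p))]*d[:,None]-c["t"])@c["R"]
    m=(d>0)&(Q[:,2]>.04)&(Q[:,2]<.16)&(np.hypot(*(Q[:,:2]-T[:2]).T)<.11); Q=Q[m]; 
    H={}
    for q in Q:
        r=(int(np.floor((q-T)@X/.02))*20,int(np.floor((q-T)@Y/.02))*20); H[r]=max(H.get(r,0),round(q[2],3))
    print(sorted(H.items()))
E
```

```text
knob [ 0.46838172 -0.28599929  0.068     ] s -0.04112040843857851 x -0.07850256572518592
rod [ 0.53891685 -0.32329121  0.126     ] s -0.027285562332620694 7.535168812810696e-05
t 16.98 pos [ 0.5229 -0.3336  0.1606] rail s -0.0453 x -0.0063 twist needed [-0.96 -0.39 -0.04]
F [-0.49  1.16 -0.24] along 0.62 acr -1.1 open 0.9972
delta [-0.0599  0.0481  0.0063]
[((-100, -80), np.float64(0.108)), ((-100, -60), np.float64(0.1)), ((-80, -100), np.float64(0.101)), ((-80, -80), np.float64(0.109)), ((-80, -60), np.float64(0.101)), ((-80, -40), np.float64(0.098)), ((-60, -100), np.float64(0.1)), ((-60, -80), np.float64(0.112)), ((-60, -60), np.float64(0.114)), ((-40, -60), np.float64(0.112)), ((-20, -20), np.float64(0.076)), ((-20, 0), np.float64(0.077)), ((0, -20), np.float64(0.079)), ((0, 0), np.float64(0.078)), ((20, -20), np.float64(0.062)), ((20, 0), np.float64(0.063)), ((40, -40), np.float64(0.046)), ((40, -20), np.float64(0.052)), ((40, 0), np.float64(0.05)), ((40, 20), np.float64(0.046)), ((60, -40), np.float64(0.046)), ((60, -20), np.float64(0.127)), ((60, 0), np.float64(0.126)), ((60, 20), np.float64(0.045)), ((80, -40), np.float64(0.046)), ((80, -20), np.float64(0.127)), ((80, 0), np.float64(0.127)), ((80, 20), np.float64(0.046)), ((100, -40), np.float64(0.047)), ((100, -20), np.float64(0.086)), ((100, 0), np.float64(0.046)), ((100, 20), np.float64(0.046))]
[((-60, -80), np.float64(0.082)), ((-60, -60), np.float64(0.114)), ((-40, -60), np.float64(0.112)), ((-20, -20), np.float64(0.077)), ((-20, 0), np.float64(0.077)), ((0, -20), np.float64(0.077)), ((0, 0), np.float64(0.078))]
```

View pics/top9.png

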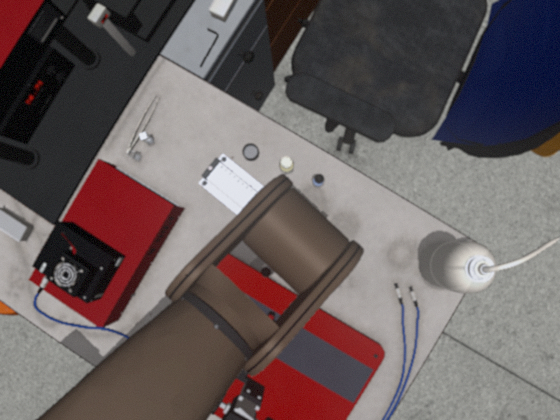

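Request:
move_arm --linear '[[0,0,0],[-0.014,0.0125,0],[-0.014,0.0125,0],[-0.014,0.0125,0],[-0.012,0.011,0],[0,0,0],[0,0,0],[0,0,0],[0,0,0],[0,0,0]]' --twist '[[-1,-0.4,0],[0,0,0],[0,0,0],[0,0,0],[0,0,0],[0,0,0],[0,0,0],[0,0,0],[0,0,0],[0,0,0]]' --grip 0

```text
time: 17.87
eef_pos: [0.4614, -0.2789, 0.1444]
tcp_rot: [0.324, 0.946, 0.002, -0.009]
contact_force: [0.1, 0.2, -0.0]
opening: 0.002
```

```bash
python3 -c "
from h import *
g=rep([.4671,-.2836,.055])
s=cam('side');crop(s,170,60,320,260,3,'pics/side10.png')
print((proj(s,g['eef_pos']+[0,0,.031])-[170,60])*3,(proj(s,[.4671,-.2836,.077])-[170,60])*3)
d=s['depth'];A=[]
for v in range(175,215):
  for u in range(245,275):
    P=dep(s,u,v)
    if .1<P[2]<.125 and abs((P-C)@X)<.02 and abs((P-C)@Y+.044)<.03: A.append(((P-C)@Y,(P-C)@X))
A=np.array(A);print(len(A),np.median(A,0),A.min(0))
"
```

```text
t 17.87 pos [ 0.4614 -0.2789  0.1444] rail s -0.0397 x -0.0884 twist needed [-0.59 -0.94 -0.02]
F [ 0.14  0.15 -0.  ] along 0.21 acr 0.02 open 0.0021
delta [ 0.0057 -0.0047 -0.0894]
[[117.89876604 312.03283527]] [[142.19494182 465.95328072]]
90 [-0.04914019 -0.00044181] [-0.0522229  -0.00646486]
```

View pics/side10.png

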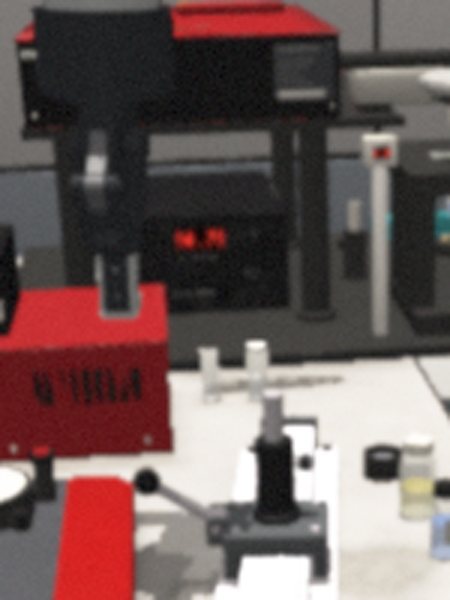

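Request:
move_arm --linear '[[0.0057,-0.0047,0],[0,0,-0.015],[0,0,-0.015],[0,0,-0.015],[0,0,-0.015],[0,0,-0.012],[0,0,0],[0,0,0]]' --twist '[[-0.6,-0.9,0],[0,0,0],[0,0,0],[0,0,0],[0,0,0],[0,0,0],[0,0,0],[0,0,0]]'

```text
time: 18.58
eef_pos: [0.4737, -0.2902, 0.0727]
tcp_rot: [0.325, 0.946, -0.003, 0.007]
contact_force: [-0.5, -0.9, 0.3]
opening: -0.002
```

```bash
python3 -c "
from h import *
g=rep([.4671,-.2836,.055])
s=cam('side');crop(s,170,60,320,260,3,'pics/side11.png')
"
```

```text
t 18.58 pos [ 0.4737 -0.2902  0.0727] rail s -0.0412 x -0.0717 twist needed [0.61 0.7  0.06]
F [-0.45 -0.9   0.26] along -0.99 acr 0.2 open -0.002
delta [-0.0066  0.0066 -0.0177]
```

View pics/side11.png

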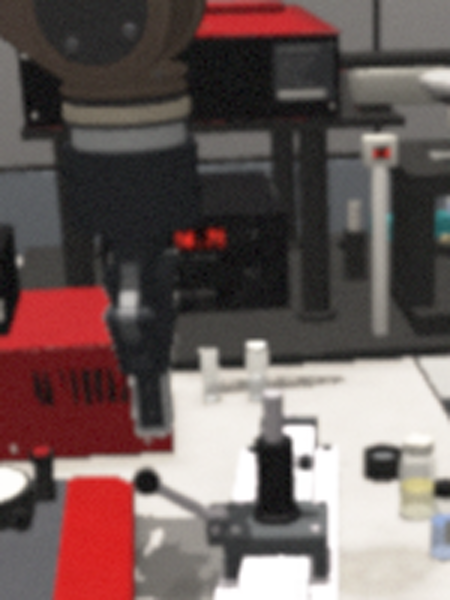

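Request:
move_arm --linear '[[-0.0066,0.006,0],[0,0,0],[0,0,-0.004],[0,0,-0.004],[0,0,-0.004],[0,0,-0.004],[0,0,0]]' --twist '[[0.6,0.7,0],[0,0,0],[0,0,0],[0,0,0],[0,0,0],[0,0,0],[0,0,0]]'

```text
time: 19.22
eef_pos: [0.4689, -0.2858, 0.0598]
tcp_rot: [0.325, 0.946, -0.001, 0.003]
contact_force: [0.1, -0.1, -0.4]
opening: 0.002
```

```bash
python3 -c "
from h import *
g=rep([.4671,-.2836,.045])
"
```

```text
t 19.22 pos [ 0.4689 -0.2858  0.0598] rail s -0.0407 x -0.0783 twist needed [0.28 0.3  0.05]
F [ 0.09 -0.08 -0.45] along -0.01 acr 0.12 open 0.0015
delta [-0.0018  0.0022 -0.0148]
```

Request:
move_arm --linear '[[-0.003,0.003,0],[0,0,-0.003],[0,0,-0.003],[0,0,-0.003],[0,0,-0.003],[0,0,0]]' --twist '[[0.3,0.3,0],[0,0,0],[0,0,0],[0,0,0],[0,0,0],[0,0,0]]'

```text
time: 19.72
eef_pos: [0.4648, -0.2818, 0.0464]
tcp_rot: [0.325, 0.946, 0.001, -0.002]
contact_force: [-0.4, -0.5, 0.2]
opening: 0.0
```

```bash
python3 -c "
from h import *
g=rep([.4671,-.2836,.02])
s=cam('side');crop(s,170,110,320,260,4,'pics/side12.png')
"
```

```text
t 19.72 pos [ 0.4648 -0.2818  0.0464] rail s -0.04 x -0.0839 twist needed [-0.16 -0.17  0.04]
F [-0.36 -0.51  0.17] along -0.62 acr 0.03 open 0.0001
delta [ 0.0023 -0.0018 -0.0264]
```

View pics/side12.png

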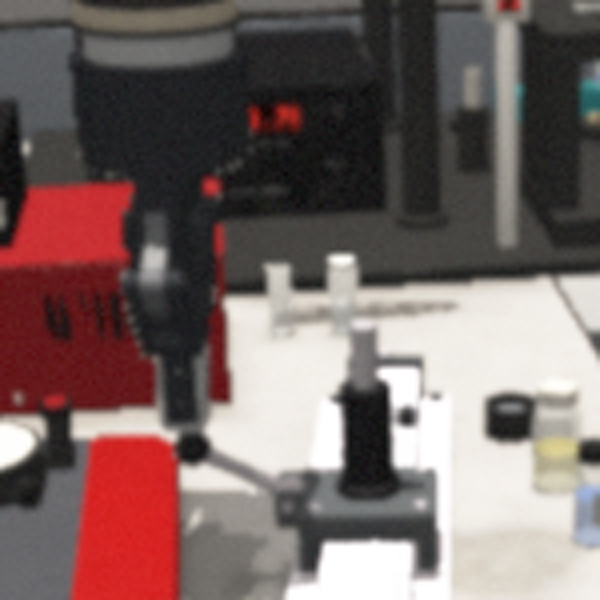

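Request:
move_arm --linear '[[0,0,-0.003],[0,0,-0.003],[0,0,-0.003],[0,0,-0.003],[0,0,-0.003]]' --twist '[[0,0,0],[0,0,0],[0,0,0],[0,0,0],[0,0,0]]'

```text
time: 20.18
eef_pos: [0.465, -0.2819, 0.0315]
tcp_rot: [0.325, 0.946, 0.001, -0.002]
contact_force: [-1.3, 0.8, 1.6]
opening: 0.001
```

```bash
python3 -c "
from h import *
g=rep([.4671,-.2836,.02])
"
```

```text
t 20.18 pos [ 0.465  -0.2819  0.0315] rail s -0.04 x -0.0837 twist needed [-0.16 -0.18  0.04]
F [-1.26  0.8   1.62] along -0.14 acr -1.49 open 0.0012
delta [ 0.0021 -0.0017 -0.0115]
```

Contact: 1.6 N up. Continue.

Request:
move_arm --linear '[[0,0,-0.002],[0,0,-0.002],[0,0,-0.002],[0,0,-0.002]]' --twist '[[0,0,0],[0,0,0],[0,0,0],[0,0,0]]'

```text
time: 20.52
eef_pos: [0.465, -0.2819, 0.0219]
tcp_rot: [0.325, 0.946, 0.001, -0.002]
contact_force: [-1.9, 1.4, 6.4]
opening: 0.002
```

Request:
move_arm --linear '[[0,0,-0.002],[0,0,-0.001]]' --twist '[[0,0,0],[0,0,0]]'

```text
time: 20.68
eef_pos: [0.4649, -0.282, 0.0214]
tcp_rot: [0.324, 0.946, 0.001, -0.003]
contact_force: [-3.9, 3.0, 10.3]
opening: -0.002
```

```bash
python3 -c "
from h import *
g=rep([.4671,-.2836,.02])
s=cam('side');crop(s,170,110,320,260,4,'pics/side13.png')
"
```

```text
t 20.68 pos [ 0.4649 -0.282   0.0214] rail s -0.0401 x -0.0837 twist needed [-0.26 -0.33  0.01]
F [-3.87  3.04 10.34] along 0.02 acr -4.92 open -0.0022
delta [ 0.0022 -0.0016 -0.0014]
```

View pics/side13.png

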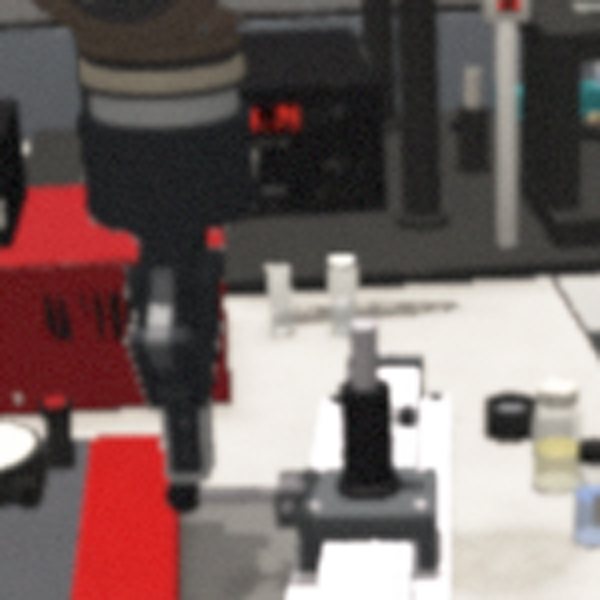

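Request:
move_arm --linear '[[0,0,0.005],[0,0,0.01],[0,0,0.02],[0,0,0.03],[0,0,0.03],[0,0,0.03],[0,0,0.03],[-0.01,0.035,0],[-0.01,0.035,0],[-0.01,0.035,0],[0,0.035,0],[0,0,0],[0,0,0]]' --twist '[[0,0,0],[0,0,0],[0,0,0],[0,0,0],[0,0,0],[0,0,0],[0,0,0],[0,0,0],[0,0,0],[0,0,0],[0,0,0],[0,0,0],[0,0,0]]'

```text
time: 21.82
eef_pos: [0.4364, -0.1403, 0.1913]
tcp_rot: [0.326, 0.945, -0.001, 0.008]
contact_force: [0.2, -0.7, -0.7]
opening: 0.007
```

```bash
python3 -c "
from h import *
g=rep()
s=cam('side');crop(s,170,110,320,260,4,'pics/side14.png')
t=cam('top');crop(t,190,130,370,310,3.3333,'pics/top14.png')
"
```

```text
t 21.82 pos [ 0.4364 -0.1403  0.1913] rail s 0.0543 x -0.1932 twist needed [0.44 0.81 0.25]
F [ 0.19 -0.73 -0.74] along -0.46 acr 0.6 open 0.0065
```

View pics/side14.png

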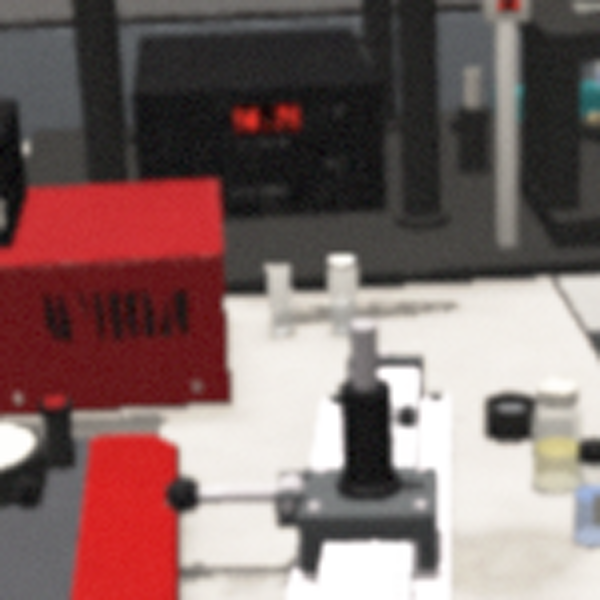

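View pics/top14.png

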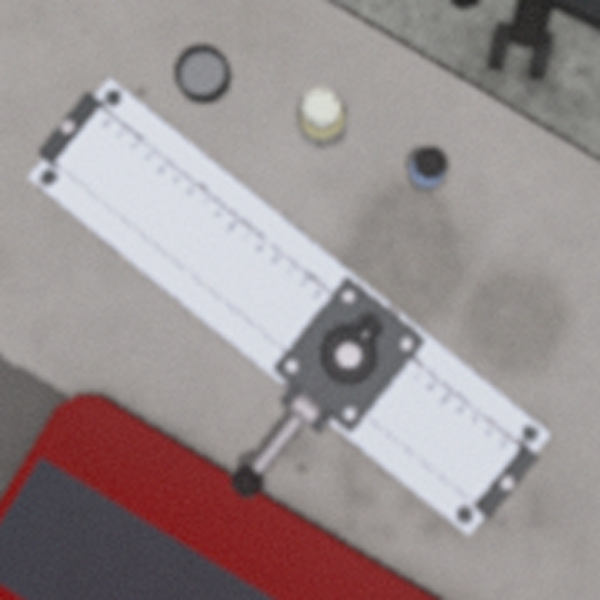

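```bash
python3 -c "
from h import *
t=cam('top');s=cam('side')
P=onz(t,190+348/3.3333,130+355/3.3333,.126);print('rod s,x',(P-C)@Y,(P-C)@X)
K,e=tri(t,(190+247/3.3333,130+482/3.3333),s,(170+183/4,110+494/4));print('knob',K,e,(K-C)@Y,(K-C)@X)
print(sign_off())
"
```

```text
rod s,x -0.043951710046649994 -0.00036974978267839703
knob [ 0.45988183 -0.28346171  0.04203025] 0.001640688187653168 -0.044332309172454794 -0.08677124522338034
the job is handed in; nothing more can be done
None
```

The carriage is parked about 20 mm back from where it bound, with its clamp lever fully down, and the job is handed in.

- **Bind:** I gripped the post rod and slid the carriage left in about 1 mm steps. Free drag was about 2.5 N. The force started rising about 61 mm from the start, and I stopped at 9.8 N, about 64 mm from the start.
- **Back-off:** I moved it back about 20 mm. The drag on the way back was about 2 to 3 N, so it was running free again. I then released the post.
- **Lever:** I pressed the knob down with the closed fingertips until it met a hard stop at about 10 N.

**Last checks:**
- The post stands at -44.0 mm along the rail from mid-length, against my target of about -43.5 mm. The bind point was about -23.5 mm.
- The knob is 42.0 mm above the bench and 86.8 mm to the robot side of the rail centreline. That matches fully down (42 mm and 87 mm).
- The bystanders look unmoved, and the robot was clear of everything at 21.8 s.

**Disagreements:**
- **Fingertip height:** the fingertips sit about 31 mm above the reported TCP height, not 8 mm below it as stated. My first grasp at the stated height closed on nothing above the rod, so I used the height measured in the camera images from then on.
- **Bind position:** the tool leaned about 1.2° while pushing. I corrected for that in software, so the bind point is good to about 1 mm.

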